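# Rack the pottery spatulas with the wheel stopped

## Robot

A 6-joint arm with a two-finger parallel gripper is mounted at the origin on the work surface. World frame = base frame: x ahead of the robot, y to its left, z up, the work surface at z = 0. Lengths are in mm, angles in rad, forces in N, time in s.
With the tool pointing down it reaches from about 400 to 825 mm from the base axis. Payload 7 kg.
Tool frame: the origin (TCP) lies between the finger pads; the fingertips stand 11 mm ahead of it and the grasp point (between the pads) lies 8 mm behind it; z points along the fingers, y is the line along which they close (so a half turn about z gives the same grasp; the last joint's range is limited). The gripper opens to 88 mm and grips with 3 to 60 N. Pads are 19 mm wide; open, the fingers measure 130 mm over their backs; the gripper's body (78 mm by 193 mm) begins 47 mm behind the grasp point.
Start: joints at [1.457, 0.359, 0.012, 0, -1.224, -0.288], TCP at [263.982, 621.215, 237.561] pointing down, gripper open.
Joint ranges: [-3.07, 3.07], [-1.43, 2.12], [-1.02, 1.25], [-3.03, 1.67], [-3.05, -0], [-3.03, 3.03]. Speed limits (rad/s): [2.39, 2.39, 3.01, 3.14, 3.14, 3.14].

## Interface

Orientations are given as a unit quaternion [w, x, y, z].
In Python, from workcell import arm gives the robot as it stands.
- The arm moves only by the tool move_arm, never from a script. Its argument "commands" is a list that holds one entry, the list of rows, each a list of 6 numbers: the shift along the world's x, y, z in cm, then the turn, a rotation vector about the world's x, y, z in degrees. In form: [[[x, y, z, ax, ay, az], ...]]. A call has 1 to 20 rows; each row is the pose to reach, as a shift and turn from the pose commanded when the call began; what a row does not reach only later rows make up. A row lasts 1/8 s, in which the tool goes at most 62.5 mm and 10.7 degrees, less where a joint would pass 70% of its speed; a pose out of reach is approached as far as the arm can. A call with a gripper value outside its range is refused whole. "fingers" is the finger opening in cm, from 0 to 8.76, set as the call begins (left out, the last holds). The fingers move at their own pace and stop on an object; "grip_force" is the grip in N (left out, the last holds). Time passes only in rows, so rows that repeat a pose let the fingers close. It gives the time, the measured TCP pose, the force, the opening and the grip force at its end, in the units of the state.
- arm.sense(): the state, without advancing time (a new reading comes with each control period).
- arm.camera(name): name is "scene" or "top" or "wrist"; returns a dict with "frame" (400x640x3 uint8, red, green, blue), "fx", "fy", "cx", "cy" (pixels), "extrinsics" (4x4, takes a point from camera to world coordinates). Camera axes: x right, y up, looking along -z (the intrinsics and any distortion apply to the point x, -y, -z); pixel columns grow to the right and rows downward; lengths in mm; the calibration is good to about 2 mm. A picture is of the moment at which its call begins. There is no depth.
- arm.job_done(): hands the job in; it is judged then, once.
Trained networks look in the newest picture that a camera, given by its name, has taken for a name from the list of things; names that differ only in an ending like _2 or _b are one class to them, and where a whole thing is asked for, a point or a joint stands for the part that bears it (a point fixed in the world has none). Each returns a list of dicts, best first, with "score" (0 to 1); they miss things now and then, are a little off and sometimes report something else, mostly with a low value. They report only what shows in the picture. A call takes as long as a camera call. They do not tell look-alikes from the thing itself.
- arm.recognise(thing, camera): "location" ([column, row] in pixels, amid what is visible of it).
- arm.trace(thing, camera): "pixels" (400x640 bool, what is visible of it) and "location" ([column, row] in pixels, amid what is visible of it).
The state is a dict: "time": time; "q": joint angles; "qd": joint speeds; "joint_torque": joint torques, N m; "position": TCP position; "tool_rot": TCP orientation; "wrist_force": force on the tool from outside, world axes, zero at the start; "wrist_torque": the same for the moment, N m; "opening": finger opening in mm; "grip_force": force on a finger pad.
Only numpy, scipy, OpenCV 4.12 (cv2) and the standard library are available. Lean on these libraries where they do the work, as an engineer would, in place of code of your own. Each camera call takes 0.05 s, during which the arm holds its last target. There are 200 camera calls.

## Task

First, before picking anything up, press the wheel's red mushroom stop right down so that it stays down. With the wheel stopped, slide every beech spatula lying on the bench blade first, flat, into a slot of the rack that suits its blade (wide blades in the wide-slot rack, narrow blades in the narrow-slot rack, one to a slot), fully home so that the handle meets the rack, and let go. Then turn the mushroom clockwise as far as it goes so that it comes fully up again, leaving the small pottery things lying about where they are.

Things in the scene. Friction and masses are not known exactly. Their poses are not given: they have to be found in the camera images.
- wide_a_grip (a point): wide beech spatula lying flat, about 60 g, may be absent: blade 56 mm wide, 60 long, 4 thick; straight handle 80 long, 22 wide, 24 tall; one flat underside. Point: on the handle's centre line at half height (12 mm above the underside), 25 mm behind the shoulder where the blade begins, 55 mm from the handle's free end, near the balance point. x points to the blade's tip, z up.
- wide_b_grip (a point): wide beech spatula lying flat, about 60 g, may be absent: blade 56 mm wide, 60 long, 4 thick; straight handle 80 long, 22 wide, 24 tall; one flat underside. Point: on the handle's centre line at half height (12 mm above the underside), 25 mm behind the shoulder where the blade begins, 55 mm from the handle's free end, near the balance point. x points to the blade's tip, z up.
- thin_a_grip (a point): narrow beech spatula lying flat, about 60 g, may be absent: blade 32 mm wide, 60 long, 4 thick; straight handle 80 long, 22 wide, 24 tall; one flat underside. Point: on the handle's centre line at half height (12 mm above the underside), 25 mm behind the shoulder where the blade begins, 55 mm from the handle's free end, near the balance point. x points to the blade's tip, z up.
- thin_b_grip (a point): narrow beech spatula lying flat, about 60 g, may be absent: blade 32 mm wide, 60 long, 4 thick; straight handle 80 long, 22 wide, 24 tall; one flat underside. Point: on the handle's centre line at half height (12 mm above the underside), 25 mm behind the shoulder where the blade begins, 55 mm from the handle's free end, near the balance point. x points to the blade's tip, z up.
- rack_wide_slot0 (a point): a slot of the wide rack: mouth centre on the slot's floor, 40 mm above the bench. x points into the slot, z up. 63 mm wide, 9 high, open at the back; floor 70 long; roof only over the first 30 (rack top 57 above the bench). Before the mouth a level tongue, 16 wide, 45 long, 10 thick, carries the handle. Fixed rack 150 long; its slots 75 apart; mouths face robot's right.
- rack_wide_slot1 (a point): a slot of the wide rack: mouth centre on the slot's floor, 40 mm above the bench. x points into the slot, z up. 63 mm wide, 9 high, open at the back; floor 70 long; roof only over the first 30 (rack top 57 above the bench). Before the mouth a level tongue, 16 wide, 45 long, 10 thick, carries the handle. Fixed rack 150 long; its slots 75 apart; mouths face robot's right.
- rack_narrow_slot0 (a point): a slot of the narrow rack: mouth centre on the slot's floor, 40 mm above the bench. x points into the slot, z up. 39 mm wide, 9 high, open at the back; floor 70 long; roof only over the first 30 (rack top 57 above the bench). Before the mouth a level tongue, 16 wide, 45 long, 10 thick, carries the handle. Fixed rack 150 long; its slots 75 apart; mouths face robot's right.
- rack_narrow_slot1 (a point): a slot of the narrow rack: mouth centre on the slot's floor, 40 mm above the bench. x points into the slot, z up. 39 mm wide, 9 high, open at the back; floor 70 long; roof only over the first 30 (rack top 57 above the bench). Before the mouth a level tongue, 16 wide, 45 long, 10 thick, carries the handle. Fixed rack 150 long; its slots 75 apart; mouths face robot's right.
- stop (a joint): travel of the wheel's red mushroom stop, m: 0 up, 0.008 fully down. Pressing it takes about 5 to 8 N; it stays down by itself until the mushroom is turned.
- twist (a joint): turn of the mushroom about its upright axis, rad: 0 at the start, growing clockwise seen from above. Turning it when the stop is down cams it up by 8 mm: it is fully up at about 1.1 rad, where the turn ends, and stays as it is left. Turns lightly (about 0.05 N m).
- stop_wing (a point): centre of the upright grip wing on the red mushroom, on its axis: wing 36 mm long (along this x), 12 thick (y), 24 tall; press on its top, 12 mm above this point. The mushroom's disc, 42 across and 10 thick, begins 12 mm below this point. Stands on a fixed grey box 90 x 90 mm, 55 tall; the wing's top is 104 mm above the bench when up.
- cup: bystander, to be left alone: terracotta cup, 72 mm across, 75 mm tall; origin at the centre of its underside
- jar: bystander, to be left alone: white glaze jar, 60 mm across, 80 mm tall; origin at the centre of its underside
- rib: bystander, to be left alone: flat dark kidney-shaped wooden rib, 90 x 30 x 7 mm, lying on the bench in front of the racks; origin at the centre of its underside
- brush: bystander, to be left alone: glaze brush lying on the bench; origin at the centre of its underside
- dish: bystander, to be left alone: shallow blue dish, 90 mm across, 25 mm tall; origin at the centre of its underside
- weight: bystander, to be left alone: round terracotta weight, 50 mm across, 30 mm tall; origin at the centre of its underside
There are look-alikes about, which are no part of the job. What is shaped like the part that bears wide_b_grip but blue or green is not meant.

How it is judged:
By the outcome, as a careful person would: the job done as asked, in the order asked, and still so for the second after the job is handed in, with the robot touching nothing.
Of wide_a, wide_b, thin_a, thin_b only 3 to 4 are there at a start; the rules pass over those that are not, and their reading is None.
At some moment in a run one of wide_a, wide_b, thin_a, thin_b may be knocked a few centimetres aside while the robot is not near it.
Once in a run the grip may slacken for a moment while it holds something.
It also fails if it takes over 210 s, if anything falls off the work surface, if the arm or the gripper's body presses on something with over 40 N, if the wrist force passes 120 N, or if a joint passes its speed limit or range.

## Working session

There is one attempt and no reset: what is moved stays moved. The work goes in short steps, Python scripts to look and compute and a tool call to move; the robot and the scene stay as the last step left them, time stands still between calls to the robot, and variables do not carry over. Pictures are saved under pics/ and viewed, at most 15 in all, crops included, and the job is handed in when it is done.

Besides the shell and the picture viewer there is one more tool, called after "Call:" as a command line: name --argument value ..., lists and objects as JSON in quotes. move_arm: Moves the arm, as the interface text tells. Its arguments: {"type":"object","properties":{"commands":{"type":"array","items":{"type":"array","items":{"type":"array","items":{"type":"number"}}}},"fingers":{"type":"number"},"grip_force":{"type":"number"}},"required":["commands"]}

```bash
mkdir -p pics
cat > h.py <<'E'
import numpy as np, cv2
from workcell import arm
def ray(c,px):
    u,v=px; d=np.array([(u-c["cx"])/c["fx"],-(v-c["cy"])/c["fy"],-1.])
    E=np.array(c["extrinsics"]); return E[:3,3],E[:3,:3]@d
def world(c,px,z):
    o,d=ray(c,px); return o+d*(z-o[2])/d[2]
def proj(c,P):
    E=np.linalg.inv(np.array(c["extrinsics"])); p=E[:3,:3]@np.array(P,float)+E[:3,3]
    return np.array([c["cx"]-c["fx"]*p[0]/p[2], c["cy"]+c["fy"]*p[1]/p[2]])
def save(c,name): cv2.imwrite("pics/"+name,c["frame"][:,:,::-1])
E
python3 - <<'E'
from h import *
for n in("top","scene"):
    c=arm.camera(n); save(c,n+"1.png"); print(n,{k:np.round(c[k],3).tolist() for k in c if k!="frame"}, [k for k in c])
    for t in("wide_a_grip","thin_a_grip","stop_wing","rib","cup","jar","brush","dish","weight"):
        print(t,[(np.round(r["location"]).tolist(),round(r["score"],2)) for r in arm.recognise(t,n)])
print(arm.sense())
E
```

```text
top {'fx': 396.999, 'fy': 396.999, 'cx': 319.068, 'cy': 199.603, 'extrinsics': [[0.069, 0.977, -0.201, 239.063], [-0.998, 0.068, -0.016, -85.433], [-0.002, 0.202, 0.979, 1191.311], [0.0, 0.0, 0.0, 1.0]]} ['frame', 'fx', 'fy', 'cx', 'cy', 'extrinsics']
wide_a_grip [([299.0, 141.0], 0.68), ([204.0, 146.0], 0.48)]
thin_a_grip [([304.0, 204.0], 0.97), ([412.0, 190.0], 0.39), ([193.0, 259.0], 0.36)]
stop_wing [([413.0, 186.0], 0.69)]
rib [([263.0, 174.0], 0.56)]
cup [([403.0, 124.0], 0.72)]
jar [([269.0, 100.0], 0.95), ([412.0, 188.0], 0.32)]
brush [([448.0, 160.0], 0.74), ([380.0, 260.0], 0.68)]
dish [([193.0, 258.0], 0.96), ([300.0, 140.0], 0.56), ([411.0, 185.0], 0.54)]
weight [([381.0, 261.0], 0.78), ([201.0, 197.0], 0.46)]
scene {'fx': 372.513, 'fy': 372.513, 'cx': 324.73, 'cy': 199.468, 'extrinsics': [[0.731, -0.585, 0.353, 861.732], [0.683, 0.629, -0.372, -457.54], [-0.005, 0.513, 0.859, 977.193], [0.0, 0.0, 0.0, 1.0]]} ['frame', 'fx', 'fy', 'cx', 'cy', 'extrinsics']
wide_a_grip [([389.0, 134.0], 0.74), ([380.0, 234.0], 0.63)]
thin_a_grip [([329.0, 196.0], 0.76)]
stop_wing [([262.0
[... 267 characters left out ...]
ay([ 1.45709520e+00,  3.58607264e-01,  1.18906735e-02, -2.78648299e-05,
       -1.22411053e+00, -2.88108905e-01]), 'qd': array([-1.51291464e-03,  2.07121922e-03, -6.86365629e-04,  4.63520398e-04,
       -8.57262295e-05,  1.21144442e-03]), 'joint_torque': array([ 1.95885445e-04, -5.82388616e+01,  2.93302113e+01,  7.00294599e+00,
        1.24387129e-02, -1.39513165e-05]), 'position': array([263.97449365, 621.20505166, 237.54745001]), 'tool_rot': array([ 1.64787346e-05,  9.79885433e-01, -1.99560864e-01, -1.17127364e-05]), 'wrist_force': array([ 0.64023727, -0.67254972, -0.12661376]), 'wrist_torque': array([ 0.02113762,  0.00588607, -0.01184875]), 'grip_force': 0.0, 'opening': 87.48994213701994}
```

View pics/top1.png

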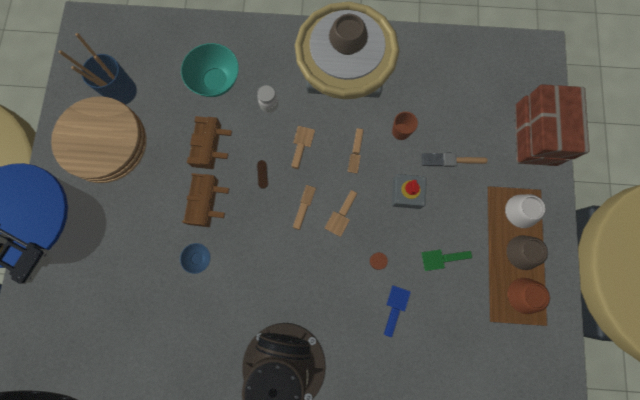

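View pics/scene1.png

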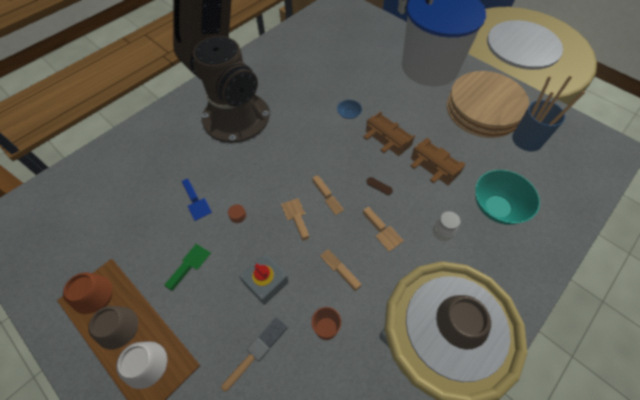

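The top view shows four beech spatulas: (303,147) wide, (304,207) narrow, (356,150) narrow and (341,213) wide. The look-alikes are blue at (397,310), green at (445,258) and a brush/scraper at (455,160). The racks are at (205,142) and (201,200), and the stop is at (412,188).

```bash
cat >> h.py <<'E'
def blobs(c,lo=60,hi=2000):
    f=c["frame"]; hsv=cv2.cvtColor(f,cv2.COLOR_RGB2HSV)
    m=cv2.inRange(hsv,(8,70,120),(22,190,255)); n,l,s,ce=cv2.connectedComponentsWithStats(m)
    return [(l==i) for i in range(1,n) if lo<s[i,4]<hi]
def spat(c,m,zb=4,zh=24):
    """pixels -> top-plane world points, principal axis, blade end found by width"""
    v,u=np.nonzero(m); P=np.array([world(c,(a,b),12)[:2] for a,b in zip(u,v)])
    r=cv2.minAreaRect(P.astype(np.float32)); ct=np.array(r[0])
    w,V=np.linalg.eigh(np.cov((P-P.mean(0)).T)); ax=V[:,1]
    t=(P-P.mean(0))@ax; s=(P-P.mean(0))@np.array([-ax[1],ax[0]])
    q=np.linspace(t.min(),t.max(),8); W=[np.ptp(s[(t>=a)&(t<=b)]) for a,b in zip(q[:-1],q[1:])]
    if sum(W[:3])>sum(W[4:]): ax=-ax; W=W[::-1]
    return P.mean(0),ct,ax,np.ptp(t),W
E
python3 - <<'E'
from h import *
c=arm.camera("top")
for m in blobs(c):
    v,u=np.nonzero(m)
    if not(250<u.mean()<400 and 110<v.mean()<250): continue
    a,b,ax,L,W=spat(c,m); print((u.mean().round(),v.mean().round()),m.sum(),a.round(),b.round(),ax.round(2),np.degrees(np.arctan2(ax[1],ax[0])).round(1),L.round(),np.round(W))
for n,p,z in(("stop",(412,187),100),("rackA",(205,142),50),("rackB",(201,200),50)): print(n,world(c,p,z).round())
for t in("wide_a_grip","thin_a_grip"):
    for r in arm.trace(t,"top"): print(t,r["location"],r["score"],r["pixels"].sum())
cv2.imwrite("pics/crop.png",cv2.resize(c["frame"][100:250,180:450,::-1],None,fx=2.9,fy=2.9,interpolation=cv2.INTER_CUBIC))
E
```

```text
(np.float64(302.0), np.float64(142.0)) 412 [662.   2.] [645.   2.] [ 0.98 -0.22] -12.7 132.0 [18. 17. 18. 49. 51. 51. 52.]
(np.float64(357.0), np.float64(140.0)) 143 [ 679. -171.] [ 679. -171.] [-0.99  0.12] 173.1 76.0 [17. 17. 17. 19. 17. 19. 17.]
(np.float64(302.0), np.float64(207.0)) 256 [455. -17.] [455. -19.] [ 0.97 -0.25] -14.5 131.0 [18. 17. 19. 18. 18. 23. 24.]
(np.float64(347.0), np.float64(202.0)) 157 [ 478. -151.] [ 479. -152.] [-0.91  0.42] 155.3 77.0 [16. 18. 18. 18. 18. 18. 19.]
(np.float64(337.0), np.float64(223.0)) 331 [ 412. -123.] [ 412. -124.] [ 0.83 -0.55] -33.5 64.0 [49. 53. 51. 52. 52. 53. 48.]
stop [ 517. -327.  100.]
rackA [627. 290.  50.]
rackB [448. 279.  50.]
wide_a_grip [296.2, 142.7] 0.91 488
thin_a_grip [305.4, 204.9] 0.59 405
```

View pics/crop.png

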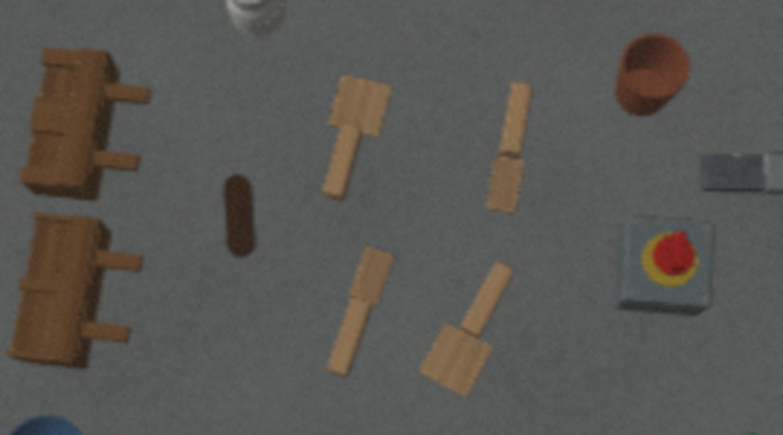

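The crop shows all four beech spatulas, two wide and two narrow. The upper rack looks narrow-slotted and the lower rack wide-slotted; I'll check this from close by. First I go to the stop.

Call:
move_arm --commands '[[[8,-15,5,0,0,0],[16,-30,5,0,0,0],[25,-45,5,0,0,0],[25,-45,5,0,0,0],[25,-45,5,0,0,0],[25,-45,5,0,0,0],[25,-45,5,0,0,0],[25,-45,5,0,0,0],[25,-45,5,0,0,0],[25,-95,5,0,0,0],[25,-95,5,0,0,0],[25,-95,5,0,0,0],[25,-95,5,0,0,0],[25,-95,5,0,0,0],[25,-95,5,0,0,0],[25,-95,5,0,0,0],[25,-95,5,0,0,0],[25,-95,5,0,0,0],[25,-95,5,0,0,0],[25,-95,5,0,0,0]]]' --fingers 0

```text
time: 3.65
position: [514.3, -327.6, 287.8]
tool_rot: [-0.0, 0.98, -0.199, 0.0]
wrist_force: [0.6, 0.4, -0.1]
opening: 0.5
grip_force: 0.0
```

Run:
```python
from h import *
c=arm.camera("wrist"); save(c,"w1.png"); print({k:np.round(c[k],3).tolist() for k in c if k!="frame"})
for r in arm.recognise("stop_wing","wrist"): print(r)
f=cv2.cvtColor(c["frame"],cv2.COLOR_RGB2HSV); m=cv2.inRange(f,(0,120,60),(7,255,255))|cv2.inRange(f,(172,120,60),(180,255,255))
y=cv2.inRange(f,(20,120,60),(35,255,255))
for n,k in(("red",m),("yel",y)): v,u=np.nonzero(k); print(n,u.size,u.mean(),v.mean(),world(c,(u.mean(),v.mean()),70).round())
s=arm.sense();print(s["time"],s["position"],s["tool_rot"])
```

```text
{'fx': 316.262, 'fy': 316.262, 'cx': 320.536, 'cy': 196.579, 'extrinsics': [[-0.389, 0.883, 0.262, 585.277], [-0.921, -0.373, -0.112, -358.188], [-0.001, -0.285, 0.958, 434.609], [0.0, 0.0, 0.0, 1.0]]}
{'location': [321.5, 165.6], 'score': 0.62}
red 952 322.54936974789916 165.02941176470588 [ 520. -333.   70.]
yel 5258 308.8731456827691 311.0947128185622 [ 343. -238.   70.]
3.75 [ 514.39970201 -327.56372623  287.9977475 ] [-1.65361548e-05  9.80074689e-01 -1.98628993e-01  3.55248999e-04]
```

View pics/w1.png

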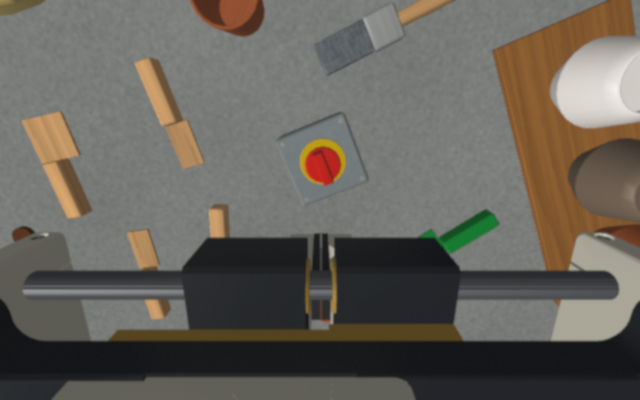

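The wrist view shows the stop at (322,163): a grey box, yellow ring and red mushroom with a dark wing edge.

Run:
```python
from h import *
f=cv2.imread("pics/w1.png")[105:215,265:380]
cv2.imwrite("pics/w1c.png",cv2.resize(f,None,fx=5,fy=5,interpolation=cv2.INTER_CUBIC))
```

```text
(no output)
```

View pics/w1c.png

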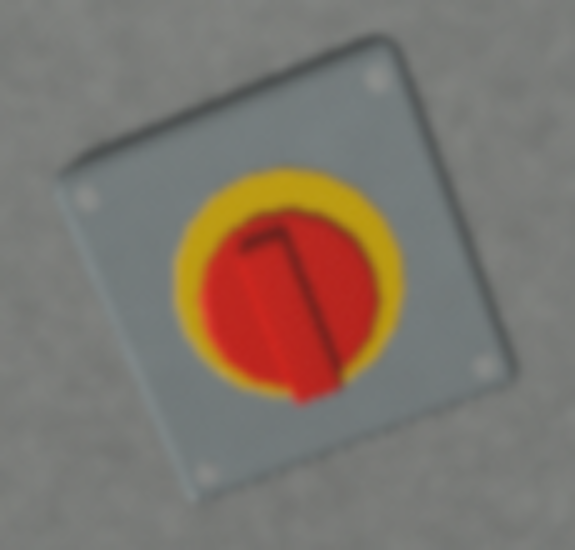

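Run:
```python
from h import *
c=arm.camera("wrist")
g=lambda u,v:(265+u/5,105+v/5)
print("top",world(c,g(291.5,317),104))
for s in(((240,248),(297,403)),((287,232),(342,385))):
    a,b=[world(c,g(*p),104) for p in s]; d=b-a; print(a.round(1),b.round(1),np.degrees(np.arctan2(d[1],d[0])),np.hypot(*d[:2]))
bx=[world(c,g(*p),55) for p in((60,175),(385,38),(515,375),(195,498))]; print(np.round(bx,1),np.mean(bx,0))
```

```text
top [ 522.56195377 -334.27117335  104.        ]
[ 540.3 -330.   104. ] [ 504.7 -328.1  104. ] 176.88507426544416 35.711161174150824
[ 539.6 -340.4  104. ] [ 504.6 -338.5  104. ] 176.94866929342814 35.04415980967411
[[ 566.4 -293.3   55. ]
 [ 565.5 -376.2   55. ]
 [ 478.4 -375.9   55. ]
 [ 479.9 -290.3   55. ]] [ 522.55725528 -333.93582756   55.        ]
```

Call:
move_arm --commands '[[[0.85,-0.55,-6,0,0,0],[0.85,-0.55,-12,0,0,0],[0.85,-0.55,-16,0,0,0],[0.85,-0.55,-17,0,0,0],[0.85,-0.55,-17.4,0,0,0],[0.85,-0.55,-17.7,0,0,0],[0.85,-0.55,-18,0,0,0],[0.85,-0.55,-18.2,0,0,0],[0.85,-0.55,-18.3,0,0,0],[0.85,-0.55,-18.3,0,0,0]]]'

```text
time: 5.05
position: [523.3, -334.4, 107.3]
tool_rot: [0.0, 0.98, -0.199, 0.001]
wrist_force: [-3.5, 3.1, 6.2]
opening: 0.6
grip_force: 2.9
```

Call:
move_arm --commands '[[[0,0,-0.15,0,0,0],[0,0,-0.3,0,0,0],[0,0,-0.45,0,0,0],[0,0,-0.45,0,0,0]]]'

```text
time: 5.55
position: [523.9, -335.0, 106.7]
tool_rot: [0.001, 0.98, -0.199, 0.003]
wrist_force: [-11.7, 9.0, 31.9]
opening: 0.3
grip_force: 15.8
```

Call:
move_arm --commands '[[[0,0,2,0,0,0],[0,0,8,0,0,0],[0,0,14,0,0,0],[0,4,20,0,0,10],[-1,12,23,0,0,20],[-2,18,23,0,0,23],[-2,24,23,0,0,23],[-2,30,23,0,0,23],[-2,30,23,0,0,23],[-2,30,23,0,0,23],[-2,30,23,0,0,23],[-2,30,23,0,0,23]]]' --fingers 8.76

```text
time: 7.05
position: [502.6, -35.2, 330.5]
tool_rot: [-0.0, 1.0, -0.001, 0.0]
wrist_force: [0.2, -0.9, -0.6]
opening: 87.9
grip_force: 0.0
```

Run:
```python
from h import *
c=arm.camera("wrist"); save(c,"w2.png"); E=np.array(c["extrinsics"]);print(E[:3,3].round())
s=arm.sense();print(s["time"],s["position"],s["tool_rot"],s["wrist_force"])
```

```text
[580. -36. 477.]
7.1 [502.54371905 -35.22629593 330.2865547 ] [ 1.73018787e-05  9.99999533e-01 -9.48238937e-04  1.85817075e-04] [ 0.01529503 -0.47562614 -0.17093732]
```

View pics/w2.png

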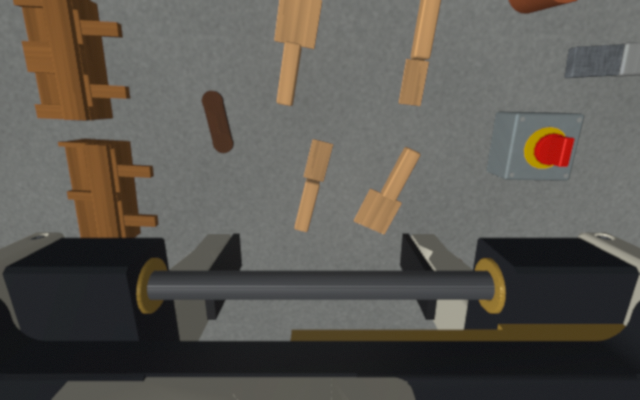

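The wrist view shows the mushroom staying down, with spatulas at (290,60) wide, (415,70) narrow, (312,185) narrow and (385,195) wide, and the racks on the left. Now the racks from nearer.

Call:
move_arm --commands '[[[-4,6,0,0,0,0],[-7,12,0,0,0,0],[-7.3,18,0,0,0,0],[-7.3,18,0,0,0,0],[-7.3,18,0,0,0,0],[-7.3,18,0,0,0,0]]]'

```text
time: 7.85
position: [429.8, 144.6, 329.9]
tool_rot: [0.0, 1.0, -0.001, -0.0]
wrist_force: [-0.2, 0.4, 0.1]
opening: 87.4
grip_force: 0.0
```

Run:
```python
from h import *
c=arm.camera("wrist"); save(c,"w3.png"); np.save("w3.npy",{k:c[k] for k in c},allow_pickle=True)
cv2.imwrite("pics/w3c.png",cv2.resize(c["frame"][0:240,40:340,::-1],None,fx=2.5,fy=2.5,interpolation=cv2.INTER_CUBIC))
```

```text
(no output)
```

View pics/w3c.png

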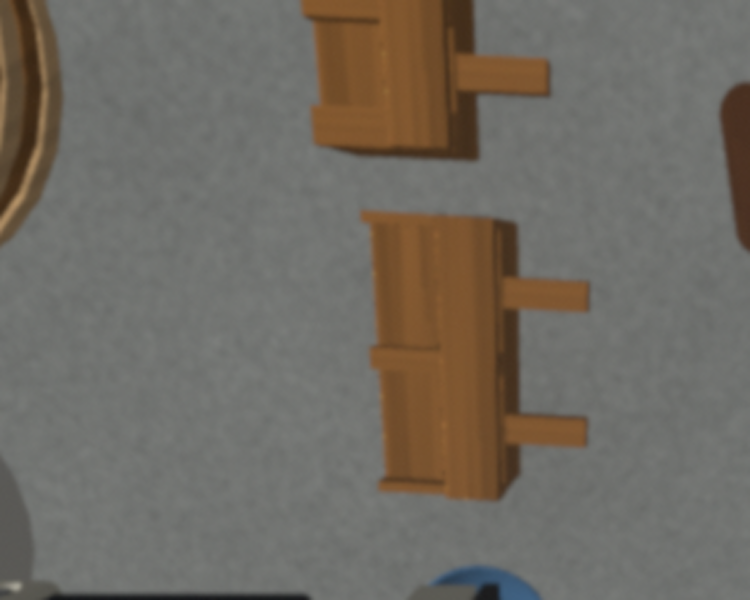

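The crop shows rack B (near) with wide slots, tongues at (545,295) and (545,430), and rack A (far) with narrow slots. One more view of rack A.

Call:
move_arm --commands '[[[6,0,0,0,0,0],[12,0,0,0,0,0],[14,0,0,0,0,0],[14,0,0,0,0,0],[14,0,0,0,0,0]]]'

```text
time: 8.52
position: [569.2, 144.6, 330.0]
tool_rot: [0.0, 1.0, -0.001, -0.0]
wrist_force: [-0.4, 0.6, -0.1]
opening: 87.8
grip_force: 0.0
```

Run:
```python
from h import *
c=arm.camera("wrist"); save(c,"w4.png"); np.save("w4.npy",{k:c[k] for k in c},allow_pickle=True)
cv2.imwrite("pics/w4c.png",cv2.resize(c["frame"][0:240,40:340,::-1],None,fx=2.5,fy=2.5,interpolation=cv2.INTER_CUBIC))
```

```text
(no output)
```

View pics/w4c.png

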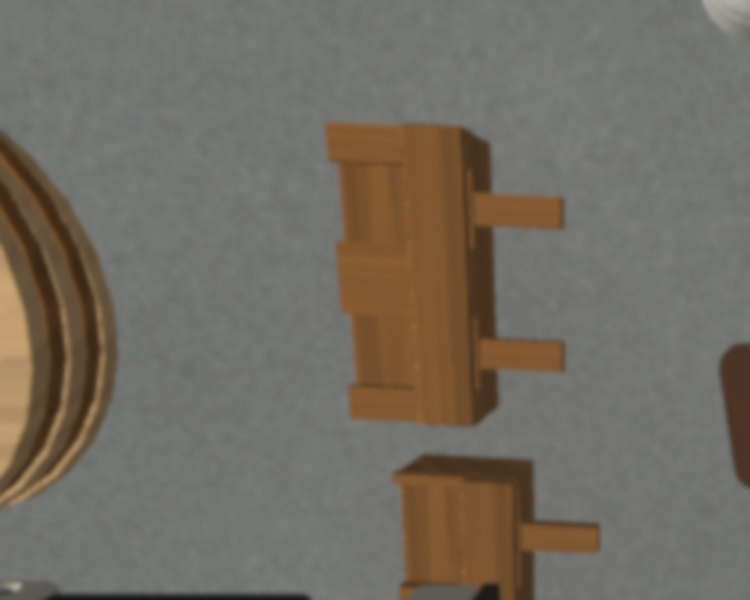

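Run:
```python
from h import *
from scipy.optimize import least_squares
C={k:np.load(k+".npy",allow_pickle=True).item() for k in("w3","w4")}
g=lambda p:np.array([40+p[0]/2.5,p[1]/2.5])
# local: l along slot(+in), s across (+ = far x side), z
obs={"A":[("w4",-45,37.5+8,40,563,197),("w4",-45,37.5-8,40,563,229),("w4",-45,-29.5,40,564,342),("w4",-45,-45.5,40,564,371),("w4",0,75,57,460,127),("w4",0,-75,57,474,426),("w4",30,75,57,405,125),("w4",30,-75,57,418,424),("w3",-45,-29.5,40,549,60),("w3",-45,-45.5,40,548,95),("w3",0,-75,57,447,150)],
"B":[("w4",-45,45.5,40,598,523),("w4",-45,29.5,40,598,552),("w3",-45,45.5,40,588,282),("w3",-45,29.5,40,588,311),("w3",-45,-29.5,40,587,417),("w3",-45,-45.5,40,586,445),("w3",0,75,57,492,218),("w3",0,-75,57,500,498),("w3",30,75,57,440,217),("w3",30,-75,57,445,497)]}
for r,o in obs.items():
    def P(p,l,s,z):
        d=np.array([np.cos(p[2]),np.sin(p[2])]); n=np.array([d[1],-d[0]]); return [*(p[:2]+l*d+s*n),z]
    f=lambda p:np.concatenate([proj(C[k],P(p,l,s,z))-g((u,v)) for k,l,s,z,u,v in o])
    R=least_squares(f,[600 if r=="A" else 440,250,1.57],loss="soft_l1"); p=R.x
    print(r,p[:2].round(1),np.degrees(p[2]).round(1),"res",f(p).round(1),"slots",[np.round(P(p,0,s,40),1) for s in(37.5,-37.5)])
```

```text
A [632.4 263.6] 87.1 res [-0.1  0.2 -0.1  0.3 -0.5  0.6 -0.5  0.7  1.7 -0.5  0.1  0.7 -1.  -1.
  0.3  0.4 -0.4 -0.4  0.1 -0.2  1.3 -0.4] slots [array([669.8, 261.7,  40. ]), array([594.9, 265.5,  40. ])]
B [451.7 252.2] 86.9 res [ 0.2  1.5 -0.   0.2 -0.  -0.8 -0.1 -0.1 -0.2  0.5  0.   0.4  0.9 -1.
  0.1  1.  -2.3 -2.   0.4  0.3] slots [array([489.2, 250.2,  40. ]), array([414.3, 254.3,  40. ])]
```

```bash
cat >> h.py <<'E'
from scipy.optimize import minimize
def model(c,p,w,K=4):
    x,y,a=p; d=np.array([np.cos(a),np.sin(a)]); n=np.array([-d[1],d[0]])
    M=np.zeros((400*K//2,640*K//2),np.uint8)
    for l0,l1,hw,h in((25,85,w/2,4),(-55,25,11,24)):
        pts=[(proj(c,[*(np.array([x,y])+l*d+s*n),z])+.5)*K/2*16 for l in(l0,l1) for s in(-hw,hw) for z in(0,h)]
        cv2.fillConvexPoly(M,cv2.convexHull(np.round(pts).astype(np.int32)),255,shift=4)
    return cv2.resize(M,(640,400),interpolation=cv2.INTER_AREA)/255.
def fit(c,p0,w,lohi=((6,55,70),(24,210,255)),r=60):
    """p0 grip x,y,yaw(deg)"""
    m=cv2.inRange(cv2.cvtColor(c["frame"],cv2.COLOR_RGB2HSV),*lohi)/255.
    win=cv2.dilate((model(c,(p0[0],p0[1],np.radians(p0[2])),w)>0).astype(np.uint8),np.ones((25,25)))
    m=m*win
    def cost(q):
        k=model(c,(q[0],q[1],q[2]/50),w); return -np.minimum(k,m).sum()/max(np.maximum(k,m).sum(),1)
    best=None
    for da in(0,8,-8):
        q0=np.array([p0[0],p0[1],np.radians(p0[2]+da)*50])
        R=minimize(cost,q0,method="Nelder-Mead",options=dict(initial_simplex=[q0,q0+[12,0,0],q0+[0,12,0],q0+[0,0,6]],xatol=.1,fatol=1e-4))
        if best is None or R.fun<best.fun: best=R
    q=best.x; return np.round([q[0],q[1],np.degrees(q[2]/50)],1),round(-best.fun,3)
G={"wideA":(635,8,-13,56),"wideB":(464,-145,156,56),"thinA":(445,-15,-14,32),"thinB":(660,-170,173,32)}
E
python3 - <<'E'
from h import *
c=arm.camera("top")
for k,(x,y,a,w) in G.items():
    print(k,*[fit(c,(x,y,a),ww) for ww in(w,88-w)])
c=arm.camera("wrist"); 
for k,(x,y,a,w) in G.items(): print(k,proj(c,(x,y,12)).round(),fit(c,(x,y,a),w))
E
```

```text
wideA (array([632.5,   8.3, -10.9]), np.float64(0.924)) (array([632.9,   8.7,  -9.6]), np.float64(0.709))
wideB (array([ 463.8, -145.5,  155.5]), np.float64(0.938)) (array([ 463.7, -145.6,  155.5]), np.float64(0.71))
thinA (array([442.7, -15. , -14.8]), np.float64(0.918)) (array([442.5, -14.4, -14.6]), np.float64(0.682))
thinB (array([ 661.7, -170. ,  174.1]), np.float64(0.913)) (array([ 662.1, -169.7,  173.1]), np.float64(0.678))
wideA [417. 111.] (array([632. ,   6.8, -10.9]), np.float64(0.968))
wideB [505. 223.] (array([ 464. , -146.8,  155.1]), np.float64(0.651))
thinA [421. 234.] (array([443.4, -16.6, -14.3]), np.float64(0.586))
thinB [546.  92.] (array([ 661.3, -171.8,  173. ]), np.float64(0.937))
```

Targets: wide A at (632,7), -11° goes to wide rack B's far slot. Picking now.

Call:
move_arm --commands '[[[3,-5,0,0,0,-5],[6.3,-10,-4,0,0,-11],[6.3,-13.8,-10,0,0,-11],[6.3,-13.8,-16,0,0,-11],[6.3,-13.8,-21,0,0,-11],[6.3,-13.8,-21,0,0,-11],[6.3,-13.8,-21,0,0,-11],[6.3,-13.8,-21,0,0,-11]]]' --fingers 5.5

```text
time: 9.68
position: [634.4, 8.5, 123.6]
tool_rot: [-0.001, 0.995, -0.096, 0.003]
wrist_force: [-0.3, 0.3, 0.7]
opening: 54.6
grip_force: 0.0
```

```bash
cat >> h.py <<'E'
def tool():
    from scipy.spatial.transform import Rotation as R
    s=arm.sense(); q=s["tool_rot"]; X=R.from_quat([q[1],q[2],q[3],q[0]]).as_matrix()
    print("t",round(s["time"],2),"pos",s["position"].round(1),"yaw",np.degrees(np.arctan2(X[1,0],X[0,0])).round(1),"tilt",X[:2,2].round(3),"F",s["wrist_force"].round(1),"open",round(s["opening"],1),"q6",s["q"][5].round(2))
E
python3 - <<'E'
from h import *
tool(); c=arm.camera("top"); print(fit(c,(632,7,-11),56))
E
```

```text
t 9.68 pos [634.4   8.5 123.6] yaw -11.0 tilt [0.005 0.001] F [-0.3  0.3  0.7] open 54.6 q6 1.06
(array([633. ,   9. ,  -9.3]), np.float64(0.47))
```

Run:
```python
from h import *
s=arm.sense(); print(np.degrees(s["q"]).round(1), s["position"])
```

```text
[ 18.4  21.8 -13.4   0.  -54.5  60.6] [634.07947677   8.48198934 123.21716116]
```

Call:
move_arm --commands '[[[0,0,-3,0,0,0],[0,0,-7,0,0,0],[-0.1,-0.1,-10,0,0,0],[-0.1,-0.1,-10.6,0,0,0],[-0.1,-0.1,-10.6,0,0,0],[-0.1,-0.1,-10.6,0,0,0]]]'

```text
time: 10.48
position: [632.8, 7.1, 16.0]
tool_rot: [-0.0, 0.995, -0.096, 0.001]
wrist_force: [0.5, -0.4, 0.1]
opening: 55.3
grip_force: 0.0
```

Call:
move_arm --commands '[[[0,0,-0.1,0,0,0],[0,0,-0.1,0,0,0],[0,0,-0.1,0,0,0],[0,0,-0.1,0,0,0],[0,0,-0.1,0,0,0],[0,0,-0.1,0,0,0],[0,0,-0.1,0,0,0]]]' --fingers 0 --grip_force 30

```text
time: 11.35
position: [631.5, 6.7, 13.1]
tool_rot: [0.0, 0.995, -0.096, -0.0]
wrist_force: [-0.9, 0.0, 1.2]
opening: 21.8
grip_force: 30.0
```

Run:
```python
from h import *
tool()
```

```text
t 11.35 pos [631.5   6.7  13.1] yaw -11.0 tilt [-0. -0.] F [-0.9  0.   1.2] open 21.8 q6 1.06
```

Call:
move_arm --commands '[[[0,0,3,0,0,0],[0,0,8,0,0,5],[-1,2,9,0,0,15],[-3,4,9,0,0,25],[-5,6,9,0,0,35],[-7,8,9,0,0,45],[-9,9,9,0,0,55],[-11,10,9,0,0,65],[-13,12,9,0,0,75],[-14.8,14,9,0,0,85],[-14.8,14.4,9,0,0,95],[-14.8,14.4,9,0,0,98],[-14.8,14.4,7,0,0,98],[-14.8,14.4,7,0,0,98],[-14.8,14.4,7,0,0,98],[-14.8,14.4,7,0,0,98]]]'

```text
time: 13.35
position: [483.8, 150.9, 83.7]
tool_rot: [0.0, 0.726, 0.688, 0.0]
wrist_force: [-0.1, 1.0, -0.8]
opening: 21.3
grip_force: 30.0
```

Run:
```python
from h import *
tool(); c=arm.camera("wrist"); save(c,"w5.png")
cv2.imwrite("pics/w5c.png",c["frame"][:,:,::-1])
```

```text
t 13.35 pos [483.8 150.9  83.7] yaw 87.0 tilt [0.001 0.   ] F [-0.1  1.  -0.8] open 21.3 q6 2.4
```

View pics/w5c.png

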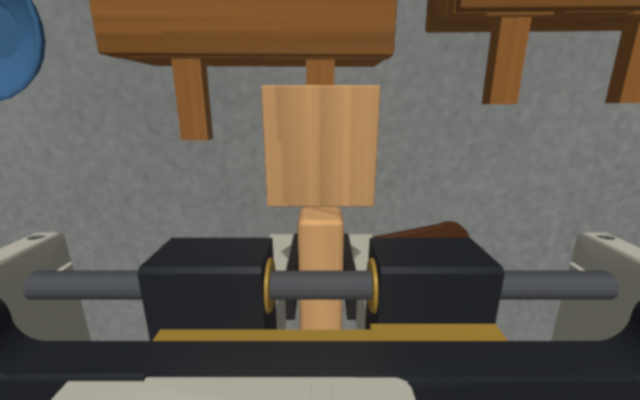

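```bash
cat >> h.py <<'E'
def held(c,zu,w):
    """pose of held blade: underside height zu; returns blade centre line at tip/back, yaw"""
    hsv=cv2.cvtColor(c["frame"],cv2.COLOR_RGB2HSV); m=cv2.inRange(hsv,(6,50,165),(24,160,255)); m[232:]=0
    n,l,s,ce=cv2.connectedComponentsWithStats(m); i=1+np.argmax(s[1:,4])
    m=(l==i).astype(np.uint8); m=cv2.morphologyEx(m,cv2.MORPH_OPEN,np.ones((5,51 if w>40 else 27)))
    v,u=np.nonzero(m); P=np.array([world(c,(a,b),zu+4)[:2] for a,b in zip(u,v)],np.float32)
    (cx,cy),sz,an=cv2.minAreaRect(P); B=cv2.boxPoints(((cx,cy),sz,an)); e=[B[1]-B[0],B[2]-B[1]]
    d=min(e,key=lambda q:min(abs(np.degrees(np.arctan2(q[1],q[0]))%180-87),99)); d=d/np.linalg.norm(d)*np.sign(d[1])
    print("blade centre",round(cx,1),round(cy,1),"yaw",np.degrees(np.arctan2(d[1],d[0])).round(1),"size",np.round(sz,1),"tip",np.round([cx+30*d[0],cy+30*d[1]],1),"grip est",np.round([cx-55*d[0],cy-55*d[1]],1))
E
python3 - <<'E'
from h import *
c=arm.camera("wrist"); held(c,70.6,56)
d=np.array([.054,.9985]);n=np.array([d[1],-d[0]])
for M in((489.2,250.2),(414.3,254.3)):
    print([proj(c,[*(np.array(M)-45*d+s*n),40]).round() for s in(-8,8)])
for p in((263,86),(378,86),(374,206),(267,206)): print(world(c,p,74.6).round(1))
E
```

```text
blade centre 491.6 219.5 yaw 87.0 size [31.7 45.6] tip [493.1 249.5] grip est [488.7 164.6]
[array([307., 142.]), array([334., 142.])]
[array([182., 142.]), array([209., 142.])]
[461.4 236.5  74.6]
[514.9 233.7  74.6]
[512.8 174.9  74.6]
[457.4 177.9  74.6]
```

The wrist view shows the blade held square at (320,145), its tip in front of the far tongue of the wide rack at (320,70). Inserting.

Call:
move_arm --commands '[[[0,0,-1.5,0,0,0],[0,0,-2.75,0,0,0],[0,0,-2.75,0,0,0],[0,0,-2.75,0,0,0],[0,0,-2.75,0,0,0],[0.05,1,-2.75,0,0,0],[0.1,2,-2.75,0,0,0],[0.15,3,-2.75,0,0,0],[0.2,4,-2.75,0,0,0],[0.3,5,-2.75,0,0,0],[0.3,6,-2.75,0,0,0],[0.35,6.8,-2.75,0,0,0],[0.35,6.8,-2.75,0,0,0],[0.35,6.8,-2.75,0,0,0]]]'

```text
time: 15.2
position: [486.8, 218.5, 55.5]
tool_rot: [-0.0, 0.726, 0.688, -0.0]
wrist_force: [-0.2, 0.0, -0.7]
opening: 22.0
grip_force: 30.0
```

Run:
```python
from h import *
tool()
```

```text
t 15.2 pos [486.8 218.5  55.5] yaw 87.0 tilt [-0. -0.] F [-0.2  0.  -0.7] open 22.0 q6 2.3
```

Call:
move_arm --commands '[[[0,0.3,-0.15,0,0,0],[0.05,0.6,-0.2,0,0,0],[0.05,0.75,-0.2,0,0,0],[0.05,0.9,-0.2,0,0,0],[0.05,1.0,-0.2,0,0,0],[0.05,1.0,-0.2,0,0,0]]]'

```text
time: 15.95
position: [487.4, 226.3, 53.5]
tool_rot: [0.001, 0.726, 0.688, -0.002]
wrist_force: [5.3, -10.5, 2.2]
opening: 21.5
grip_force: 30.0
```

Call:
move_arm --commands '[[[0,0,0,0,0,0],[0,0,0,0,0,0],[0,0,0,0,0,0],[0,0,0,0,0,0],[0,-0.3,3,0,0,0],[0,-0.3,9,0,0,0],[0,-3,15,0,0,0],[0,-9,22,0,0,-10],[0,-15,24,0,0,-20],[0,-20,24,0,0,-30],[0,-20,24,0,0,-40],[0,-20,24,0,0,-50],[0,-20,24,0,0,-50],[0,-20,24,0,0,-50]]]' --fingers 4.2

```text
time: 17.7
position: [487.4, 29.0, 293.5]
tool_rot: [-0.0, 0.948, 0.319, -0.0]
wrist_force: [0.8, -0.2, -0.7]
opening: 42.1
grip_force: 0.0
```

```bash
cat >> h.py <<'E'
def spats(*ks):
    c=arm.camera("top"); w=arm.camera("wrist")
    for k in ks: x,y,a,wd=G[k]; print(k,"top",fit(c,(x,y,a),wd),"wrist",fit(w,(x,y,a),wd),proj(w,(x,y,0)).round())
    return c,w
E
python3 - <<'E'
from h import *
tool(); c,w=spats("wideB","thinA","thinB"); save(c,"t2.png"); print(fit(c,(487.9,225.2,87),56))
cv2.imwrite("pics/t2c.png",cv2.resize(c["frame"][100:250,180:450,::-1],None,fx=2.9,fy=2.9,interpolation=cv2.INTER_CUBIC))
E
```

```text
t 17.7 pos [487.4  29.  293.5] yaw 37.2 tilt [-0. -0.] F [ 0.8 -0.2 -0.7] open 42.1 q6 1.76
wideB top (array([ 463.7, -145.5,  155.5]), np.float64(0.938)) wrist (array([ 463.7, -146.6,  155.7]), np.float64(0.281)) [403. 241.]
thinA top (array([457. ,   6.2, -20.7]), np.float64(0.912)) wrist (array([456.7,   5.2, -20.7]), np.float64(0.955)) [327. 201.]
thinB top (array([ 661.7, -170. ,  174.2]), np.float64(0.915)) wrist (array([ 660.8, -171.7,  173. ]), np.float64(0.942)) [510. 148.]
(array([496.1, 246.1,  88.4]), np.float64(0.506))
```

View pics/t2c.png

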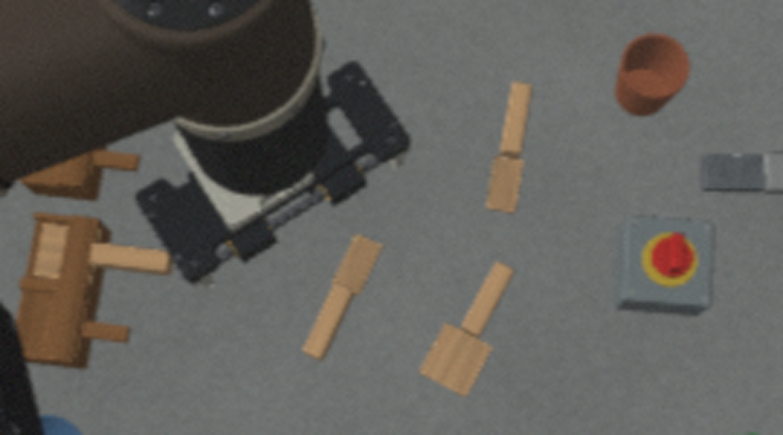

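The first spatula sits in the wide rack at (50,250), with its handle on the tongue. Narrow A has been knocked aside and is now at (457,5.5), -20.7°.

Call:
move_arm --commands '[[[-1,-1,-3,0,0,-10],[-2,-2,-8,0,0,-20],[-3.05,-2.35,-13,0,0,-30],[-3.05,-2.35,-18,0,0,-40],[-3.05,-2.35,-20,0,0,-50],[-3.05,-2.35,-20,0,0,-58],[-3.05,-2.35,-20,0,0,-58],[-3.05,-2.35,-20,0,0,-58],[-3.05,-2.35,-23,0,0,-58],[-3.05,-2.35,-26,0,0,-58],[-3.05,-2.35,-27.8,0,0,-58],[-3.05,-2.35,-28,0,0,-58],[-3.05,-2.35,-28,0,0,-58],[-3.05,-2.35,-28,0,0,-58],[-3.05,-2.35,-28,0,0,-58]]]' --fingers 5.5

```text
time: 19.68
position: [457.4, 5.4, 14.3]
tool_rot: [-0.0, 0.983, -0.182, 0.001]
wrist_force: [0.7, 0.2, 0.1]
opening: 55.0
grip_force: 0.0
```

Call:
move_arm --commands '[[[0,0,0,0,0,0],[0,0,0,0,0,0],[0,0,0,0,0,0],[0,0,0,0,0,0],[0,0,0,0,0,0],[0,0,0,0,0,0],[0,0,0,0,0,0]]]' --fingers 0

```text
time: 20.55
position: [456.9, 5.2, 13.5]
tool_rot: [0.0, 0.983, -0.182, -0.0]
wrist_force: [0.1, -1.4, 0.2]
opening: 22.2
grip_force: 30.0
```

Run:
```python
from h import *
tool()
```

```text
t 20.55 pos [456.9   5.2  13.5] yaw -21.0 tilt [-0. -0.] F [ 0.1 -1.4  0.2] open 22.2 q6 0.76
```

Call:
move_arm --commands '[[[0,0,3,0,0,0],[0,0,8,0,0,5],[1,1,9,0,0,15],[3,2,9,0,0,25],[5,4,9,0,0,35],[7,6,9,0,0,45],[8,8,9,0,0,55],[9,10,9,0,0,65],[11,12,9,0,0,75],[13.3,14,9,0,0,85],[13.3,16,9,0,0,95],[13.3,16,9,0,0,105],[13.3,16,7,0,0,108],[13.3,16,7,0,0,108],[13.3,16,7,0,0,108],[13.3,16,7,0,0,108],[13.3,16,7,0,0,108]]]'

```text
time: 22.68
position: [590.2, 165.3, 84.1]
tool_rot: [0.0, 0.726, 0.688, 0.0]
wrist_force: [-0.1, 0.2, -0.7]
opening: 21.9
grip_force: 30.0
```

Run:
```python
from h import *
tool(); c=arm.camera("wrist"); save(c,"w6.png")
d=np.array([.0506,.9987]);n=np.array([d[1],-d[0]])
for M in((669.8,261.7),(594.9,265.5)):
    print([proj(c,[*(np.array(M)-45*d+s*n),40]).round() for s in(-8,8)])
```

```text
t 22.68 pos [590.2 165.3  84.1] yaw 87.0 tilt [0.001 0.   ] F [-0.1  0.2 -0.7] open 21.9 q6 2.5
[array([432., 140.]), array([458., 140.])]
[array([306., 140.]), array([333., 140.])]
```

View pics/w6.png

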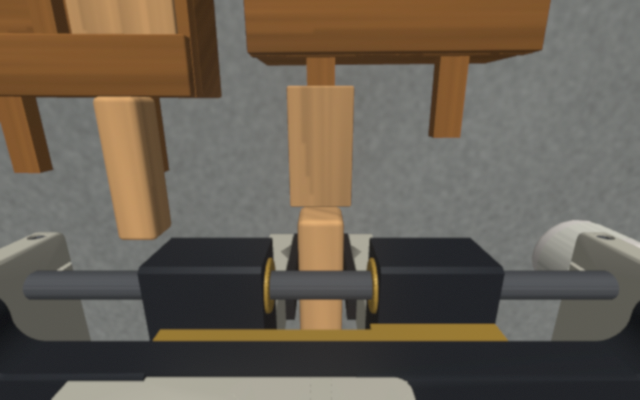

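The blade at (320,145) is in line with the near tongue of the narrow rack (321,70). Inserting.

Call:
move_arm --commands '[[[0,0,-1.5,0,0,0],[0,0,-2.75,0,0,0],[0,0,-2.75,0,0,0],[0,0,-2.75,0,0,0],[0,0,-2.75,0,0,0],[0.05,1,-2.75,0,0,0],[0.1,2,-2.75,0,0,0],[0.15,3,-2.75,0,0,0],[0.2,4,-2.75,0,0,0],[0.3,5,-2.75,0,0,0],[0.35,6,-2.75,0,0,0],[0.4,6.8,-2.8,0,0,0],[0.4,7.1,-2.9,0,0,0],[0.4,7.4,-2.95,0,0,0],[0.4,7.7,-2.95,0,0,0],[0.4,7.9,-2.95,0,0,0],[0.4,7.9,-2.95,0,0,0]]]'

```text
time: 24.85
position: [593.9, 241.9, 54.0]
tool_rot: [0.001, 0.726, 0.688, -0.001]
wrist_force: [3.1, -8.2, -0.7]
opening: 21.7
grip_force: 30.0
```

Call:
move_arm --commands '[[[0,0,0,0,0,0],[0,0,0,0,0,0],[0,0,0,0,0,0],[0,0,0,0,0,0],[0,-0.3,3,0,0,0],[0,-0.3,9,0,0,0],[0,-3,15,0,0,-10],[-2,-9,20,0,0,-20],[-4,-15,20,0,0,-30],[-6,-21,20,0,0,-40],[-8,-27,20,0,0,-50],[-11,-33,20,0,0,-60],[-13,-37,20,0,0,-70],[-13,-38,20,0,0,-80],[-13,-38,20,0,0,-90],[-13,-38,20,0,0,-100],[-13,-38,20,0,0,-111.5],[-13,-38,20,0,0,-111.5],[-13,-38,20,0,0,-111.5]]]' --fingers 4.2

```text
time: 27.22
position: [463.9, -135.7, 254.1]
tool_rot: [-0.0, 0.978, -0.21, 0.0]
wrist_force: [0.7, -0.2, -0.4]
opening: 42.0
grip_force: 0.0
```

Run:
```python
from h import *
tool(); c,w=spats("wideB","thinB"); save(w,"w7.png"); save(c,"t3.png")
```

```text
t 27.23 pos [ 463.9 -135.7  254.1] yaw -24.3 tilt [0. 0.] F [ 0.7 -0.2 -0.4] open 42.0 q6 1.02
wideB top (array([ 463.6, -145.6,  155.3]), np.float64(0.856)) wrist (array([ 463.7, -147.5,  155.7]), np.float64(0.976)) [327. 162.]
thinB top (array([ 670.5, -129.7,  178.7]), np.float64(0.037)) wrist (array([ 661.8, -172.1,  173.7]), np.float64(0.975)) [276.  -6.]
```

Call:
move_arm --commands '[[[0,-1.1,-5,0,0,0],[0,-1.1,-10,0,0,0],[0,-1.1,-16,0,0,0],[0,-1.1,-19,0,0,0],[0,-1.1,-22,0,0,0],[0,-1.1,-23.5,0,0,0],[0,-1.1,-24,0,0,0],[0,-1.1,-24,0,0,0],[0,-1.1,-24,0,0,0],[0,-1.1,-24,0,0,0]]]' --fingers 5.5

```text
time: 28.58
position: [464.5, -146.7, 14.8]
tool_rot: [-0.0, 0.977, -0.212, 0.001]
wrist_force: [-0.4, -0.7, 0.6]
opening: 54.8
grip_force: 0.0
```

Call:
move_arm --commands '[[[0,0,0,0,0,0],[0,0,0,0,0,0],[0,0,0,0,0,0],[0,0,0,0,0,0],[0,0,0,0,0,0],[0,0,0,0,0,0],[0,0,0,0,0,0]]]' --fingers 0

```text
time: 29.45
position: [464.0, -146.8, 14.1]
tool_rot: [0.0, 0.977, -0.212, -0.0]
wrist_force: [-0.2, -0.9, 0.5]
opening: 21.5
grip_force: 30.0
```

Run:
```python
from h import *
tool()
```

```text
t 29.45 pos [ 464.  -146.8   14.1] yaw -24.5 tilt [-0. -0.] F [-0.2 -0.9  0.5] open 21.5 q6 1.04
```

Call:
move_arm --commands '[[[0,0,3,0,0,0],[0,0,8,0,0,-3],[0,4,9,0,0,-10],[-1,9,9,0,0,-20],[-2,14,9,0,0,-30],[-3,19,9,0,0,-40],[-4,24,9,0,0,-50],[-5,28,9,0,0,-60],[-5.5,30.1,9,0,0,-68.6],[-5.5,30.1,7,0,0,-68.6],[-5.5,30.1,7,0,0,-68.6],[-5.5,30.1,7,0,0,-68.6],[-5.5,30.1,7,0,0,-68.6],[-5.5,30.1,7,0,0,-68.6]]]'

```text
time: 31.2
position: [409.3, 154.1, 84.5]
tool_rot: [0.0, -0.687, 0.726, 0.0]
wrist_force: [-0.4, -0.6, -0.1]
opening: 21.9
grip_force: 30.0
```

Run:
```python
from h import *
tool(); 
for n in("scene","top"): c=arm.camera(n); save(c,n+"4.png")
c=arm.camera("scene"); print(proj(c,(409,154,80)),proj(c,(414,240,75)))
a=cv2.imread("pics/scene4.png")[80:210,300:500]; b=cv2.imread("pics/top4.png")[120:250,150:350]
cv2.imwrite("pics/st4.png",np.hstack([cv2.resize(i,(400,260),interpolation=cv2.INTER_CUBIC) for i in(a,b)]))
```

```text
t 31.2 pos [409.3 154.1  84.5] yaw -93.1 tilt [0.001 0.001] F [-0.4 -0.6 -0.1] open 21.9 q6 -0.87
[354.01124629 138.50284715] [372.66353512 125.07639666]
```

View pics/st4.png

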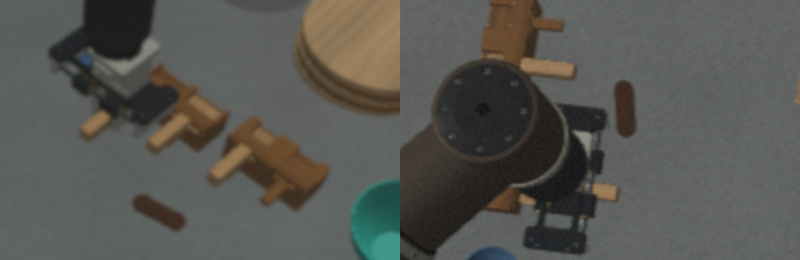

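The left half shows the held handle at (95,122) in line with the wide rack's near slot. Both inserted spatulas are seated. Inserting.

Call:
move_arm --commands '[[[0,0,-1.5,0,0,0],[0,0,-2.75,0,0,0],[0,0,-2.75,0,0,0],[0,0,-2.75,0,0,0],[0,0,-2.75,0,0,0],[0.05,1,-2.75,0,0,0],[0.1,2,-2.75,0,0,0],[0.15,3,-2.75,0,0,0],[0.2,4,-2.75,0,0,0],[0.3,5,-2.75,0,0,0],[0.35,6,-2.75,0,0,0],[0.4,6.8,-2.8,0,0,0],[0.4,7.1,-2.9,0,0,0],[0.4,7.4,-2.95,0,0,0],[0.4,7.7,-2.95,0,0,0],[0.4,7.9,-2.95,0,0,0],[0.4,7.9,-2.95,0,0,0]]]'

```text
time: 33.48
position: [412.6, 230.7, 54.4]
tool_rot: [-0.002, -0.687, 0.726, -0.001]
wrist_force: [4.3, -10.6, 3.1]
opening: 21.5
grip_force: 30.0
```

Call:
move_arm --commands '[[[0,0,0,0,0,0],[0,0,0,0,0,0],[0,0,0,0,0,0],[0,0,0,0,0,0],[0,-0.3,3,0,0,0],[0,-0.3,9,0,0,0],[1,-4,15,0,0,10],[4,-9,20,0,0,20],[7,-14,20,0,0,30],[10,-19,20,0,0,40],[13,-24,20,0,0,50],[16,-29,20,0,0,60],[20,-34,20,0,0,70],[24,-39,20,0,0,80],[24.9,-40.2,20,0,0,86.6],[24.9,-40.2,20,0,0,86.6],[24.9,-40.2,20,0,0,86.6],[24.9,-40.2,20,0,0,86.6]]]' --fingers 4.2

```text
time: 35.72
position: [661.6, -167.8, 255.1]
tool_rot: [-0.0, 0.998, -0.057, 0.0]
wrist_force: [0.0, 0.1, -0.3]
opening: 41.8
grip_force: 0.0
```

Run:
```python
from h import *
tool(); c,w=spats("thinB"); save(c,"t5.png")
```

```text
t 35.73 pos [ 661.6 -167.8  255.1] yaw -6.5 tilt [0.001 0.   ] F [ 0.   0.1 -0.3] open 41.8 q6 1.42
thinB top (array([ 661.6, -170. ,  174.1]), np.float64(0.911)) wrist (array([ 661.2, -171.8,  173.8]), np.float64(0.981)) [322. 166.]
```

Call:
move_arm --commands '[[[0,-0.25,-5,0,0,0.3],[0,-0.25,-10,0,0,0.3],[0,-0.25,-16,0,0,0.3],[0,-0.25,-19,0,0,0.3],[0,-0.25,-22,0,0,0.3],[0,-0.25,-23.5,0,0,0.3],[0,-0.25,-24,0,0,0.3],[0,-0.25,-24.1,0,0,0.3],[0,-0.25,-24.1,0,0,0.3],[0,-0.25,-24.1,0,0,0.3]]]' --fingers 5.5

```text
time: 37.08
position: [662.5, -171.3, 14.6]
tool_rot: [-0.0, 0.999, -0.054, 0.001]
wrist_force: [0.3, 0.4, 0.6]
opening: 55.2
grip_force: 0.0
```

Call:
move_arm --commands '[[[0,0,0,0,0,0],[0,0,0,0,0,0],[0,0,0,0,0,0],[0,0,0,0,0,0],[0,0,0,0,0,0],[0,0,0,0,0,0],[0,0,0,0,0,0]]]' --fingers 0

```text
time: 37.95
position: [662.0, -171.3, 13.5]
tool_rot: [0.0, 0.999, -0.054, -0.0]
wrist_force: [0.1, -0.7, 0.4]
opening: 21.8
grip_force: 30.0
```

Run:
```python
from h import *
tool()
```

```text
t 37.95 pos [ 662.  -171.3   13.5] yaw -6.2 tilt [-0. -0.] F [ 0.1 -0.7  0.4] open 21.8 q6 1.43
```

Call:
move_arm --commands '[[[0,0,3,0,0,0],[0,0,8,0,0,-3],[0,4,9,0,0,-10],[0,9,9,0,0,-20],[0,14,9,0,0,-30],[0,19,9,0,0,-40],[0,24,9,0,0,-50],[0,28,9,0,0,-60],[0.3,31,9,0,0,-70],[0.3,33.3,9,0,0,-80],[0.3,33.3,8,0,0,-86.7],[0.3,33.3,7,0,0,-86.7],[0.3,33.3,7,0,0,-86.7],[0.3,33.3,7,0,0,-86.7],[0.3,33.3,7,0,0,-86.7]]]'

```text
time: 39.83
position: [665.3, 161.5, 84.0]
tool_rot: [0.0, -0.689, 0.725, -0.0]
wrist_force: [-0.2, 0.6, -0.1]
opening: 21.7
grip_force: 30.0
```

Run:
```python
from h import *
tool(); c=arm.camera("scene"); save(c,"scene5.png")
cv2.imwrite("pics/s5c.png",cv2.resize(c["frame"][90:250,320:540,::-1],None,fx=3.4,fy=3.4,interpolation=cv2.INTER_CUBIC))
```

```text
t 39.83 pos [665.3 161.5  84. ] yaw -92.9 tilt [0.001 0.   ] F [-0.2  0.6 -0.1] open 21.7 q6 -0.57
```

View pics/s5c.png

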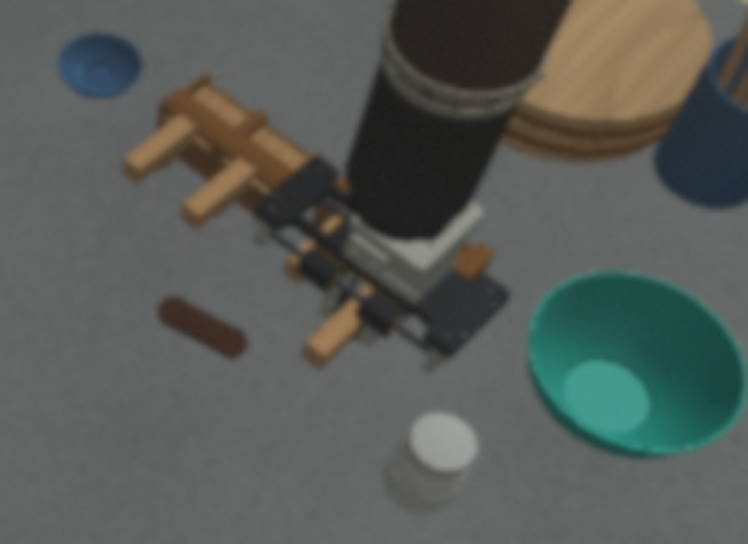

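The scene shows both wide spatulas seated at (160,145) and (220,190). The last one is held level at (335,330), and the jar at (440,455) is clear. Inserting.

Call:
move_arm --commands '[[[0,0,-1.5,0,0,0],[0,0,-2.75,0,0,0],[0,0,-2.75,0,0,0],[0,0,-2.75,0,0,0],[0,0,-2.75,0,0,0],[0.05,1,-2.75,0,0,0],[0.1,2,-2.75,0,0,0],[0.15,3,-2.75,0,0,0],[0.2,4,-2.75,0,0,0],[0.3,5,-2.75,0,0,0],[0.35,6,-2.75,0,0,0],[0.4,6.8,-2.8,0,0,0],[0.4,7.1,-2.9,0,0,0],[0.4,7.4,-2.95,0,0,0],[0.4,7.7,-2.95,0,0,0],[0.4,7.9,-2.95,0,0,0],[0.4,7.9,-2.95,0,0,0]]]'

```text
time: 42.0
position: [668.9, 238.2, 54.0]
tool_rot: [-0.002, -0.689, 0.725, -0.001]
wrist_force: [1.9, -8.5, -0.0]
opening: 22.1
grip_force: 30.0
```

Call:
move_arm --commands '[[[0,0,0,0,0,0],[0,0,0,0,0,0],[0,0,0,0,0,0],[0,0,0,0,0,0],[0,-0.3,3,0,0,0],[0,-0.3,9,0,0,0],[-1,-4,15,0,0,10],[-3,-9,20,0,0,20],[-4,-14,20,0,0,30],[-6,-20,20,0,0,40],[-8,-26,20,0,0,50],[-10,-32,20,0,0,60],[-12,-38,20,0,0,70],[-14,-44,20,0,0,80],[-14.7,-50,20,0,0,89.9],[-14.7,-57.5,20,0,0,89.9],[-14.7,-57.5,20,0,0,89.9],[-14.7,-57.5,20,0,0,89.9],[-14.7,-57.5,20,0,0,89.9],[-14.7,-57.5,20,0,0,89.9]]]' --fingers 4.2

```text
time: 44.5
position: [522.2, -333.3, 254.4]
tool_rot: [0.0, 1.0, -0.026, 0.0]
wrist_force: [-0.1, 0.4, 0.6]
opening: 41.9
grip_force: 0.0
```

Run:
```python
from h import *
tool(); w=arm.camera("wrist"); c=arm.camera("top")
u,v=proj(w,(522.6,-334.1,96)); print(u,v); u,v=int(u),int(v)
q=[proj(w,(522.6+a*np.cos(-.053)+b*.053,-334.1-a*.053+b,96)) for a,b in((-18,-6),(-18,6),(18,6),(18,-6))]
I=w["frame"][v-45:v+45,u-60:u+60,::-1]; I=cv2.resize(I,(400,300),interpolation=cv2.INTER_CUBIC)
for p in q: cv2.circle(I,tuple(int(round(k)) for k in ((p-[u-60,v-45])*3.333)),2,(255,0,0),-1)
J=cv2.resize(c["frame"][105:225,180:340,::-1],(400,300),interpolation=cv2.INTER_CUBIC)
cv2.imwrite("pics/m6.png",np.hstack([I,J]))
```

```text
t 44.5 pos [ 522.2 -333.3  254.4] yaw -2.9 tilt [ 0. -0.] F [-0.1  0.4  0.6] open 41.9 q6 1.77
321.2175488434236 183.10870003571506
```

View pics/m6.png

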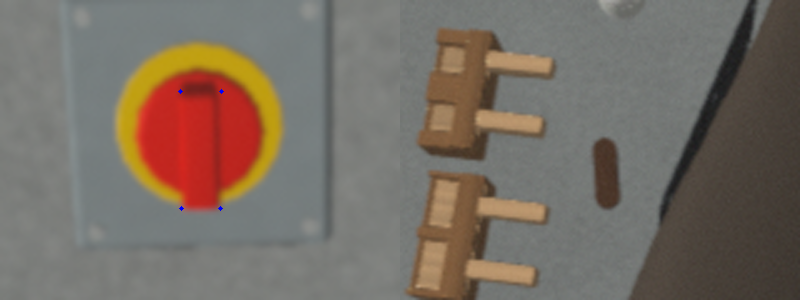

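All four spatulas are seated (right half), and the wing matches the predicted corners (left half). I grip the wing and turn it clockwise.

Call:
move_arm --commands '[[[0,-0.05,-5,0,0,0],[0,-0.05,-10,0,0,0],[0,-0.05,-13,0,0,0],[0,-0.05,-15.5,0,0,0],[0,-0.05,-16.6,0,0,0],[0,-0.05,-16.6,0,0,0],[0,-0.05,-16.6,0,0,0],[0,-0.05,-16.6,0,0,0]]]'

```text
time: 45.6
position: [522.6, -335.0, 89.3]
tool_rot: [0.0, 1.0, -0.026, 0.001]
wrist_force: [0.2, 1.0, 0.6]
opening: 42.2
grip_force: 0.0
```

Call:
move_arm --commands '[[[0,0,0,0,0,0],[0,0,0,0,0,0],[0,0,0,0,0,0],[0,0,0,0,0,0],[0,0,0,0,0,0],[0,0,0,0,0,0]]]' --fingers 0 --grip_force 10

```text
time: 46.35
position: [522.2, -333.6, 88.1]
tool_rot: [-0.001, 1.0, -0.026, 0.0]
wrist_force: [1.4, 7.0, 4.0]
opening: 12.0
grip_force: 10.0
```

Call:
move_arm --commands '[[[0,0.05,0.08,0,0,-6],[0,0.05,0.15,0,0,-12],[0,0.05,0.23,0,0,-18],[0,0.05,0.3,0,0,-24],[0,0.05,0.38,0,0,-30],[0,0.05,0.46,0,0,-36],[0,0.05,0.53,0,0,-42],[0,0.05,0.61,0,0,-48],[0,0.05,0.69,0,0,-54],[0,0.05,0.76,0,0,-60],[0,0.05,0.8,0,0,-64],[0,0.05,0.8,0,0,-67],[0,0.05,0.8,0,0,-69],[0,0.05,0.8,0,0,-69]]]'

```text
time: 48.1
position: [522.1, -334.1, 95.9]
tool_rot: [-0.0, 0.809, -0.588, -0.0]
wrist_force: [0.7, 1.6, -1.0]
opening: 13.5
grip_force: 10.9
```

Run:
```python
from h import *
tool(); print(arm.sense()["wrist_torque"])
```

```text
t 48.1 pos [ 522.1 -334.1   95.9] yaw -72.0 tilt [0. 0.] F [ 0.7  1.6 -1. ] open 13.5 q6 0.57
[ 0.85542594 -0.36500409  0.33342224]
```

Call:
move_arm --commands '[[[0,0,0,0,0,0],[0,0,0,0,0,0],[0,0,0,0,0,0],[0,0,2,0,0,0],[0,0,6,0,0,0],[0,0,11,0,0,5],[0,0,16,0,0,15],[0,0,16,0,0,25],[0,0,16,0,0,35],[0,0,16,0,0,45],[0,0,16,0,0,55],[0,0,16,0,0,69],[0,0,16,0,0,69],[0,0,16,0,0,69],[0,0,16,0,0,69]]]' --fingers 4.2

```text
time: 49.98
position: [521.9, -334.3, 256.1]
tool_rot: [0.0, 1.0, -0.027, 0.0]
wrist_force: [-0.3, 0.4, -0.2]
opening: 41.8
grip_force: 0.0
```

Run:
```python
from h import *
tool(); w=arm.camera("wrist"); c=arm.camera("top")
u,v=proj(w,(522.6,-334.1,96)); u,v=int(u),int(v); I=w["frame"][v-45:v+45,u-60:u+60,::-1]; I=cv2.resize(I,(400,300),interpolation=cv2.INTER_CUBIC)
for z,col in((104,(255,0,0)),(96,(0,255,0))):
  t=np.radians(-3-63)
  for a,b in((-18,-6),(-18,6),(18,6),(18,-6)):
    p=proj(w,(522.6+a*np.cos(t)-b*np.sin(t),-334.1+a*np.sin(t)+b*np.cos(t),z)); cv2.circle(I,tuple(int(round(k)) for k in ((p-[u-60,v-45])*3.333)),2,col,-1)
J=cv2.resize(c["frame"][105:225,180:340,::-1],(400,300),interpolation=cv2.INTER_CUBIC)
cv2.imwrite("pics/m7.png",np.hstack([I,J]))
```

```text
t 49.98 pos [ 521.9 -334.3  256.1] yaw -3.1 tilt [ 0. -0.] F [-0.3  0.4 -0.2] open 41.8 q6 1.77
```

View pics/m7.png

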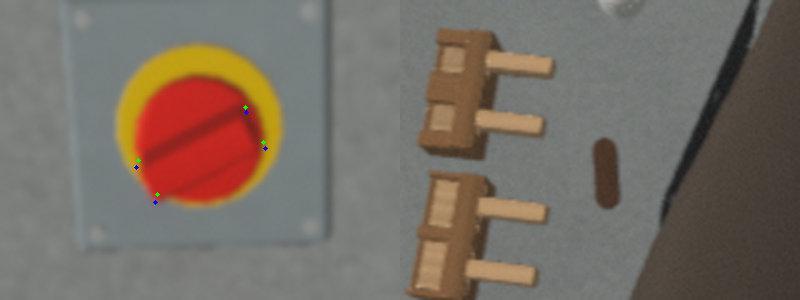

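The left half shows the wing turned about 63° and matching the raised model corners. The right half shows all four spatulas home. Handing in.

```bash
python3 -c "
from workcell import arm
print(arm.job_done())"
```

```text
the job is handed in; nothing more can be done
None
```

I pressed the stop down first, slid all four beech spatulas home in their matching racks and let go, then turned the mushroom clockwise until it was fully up, and handed the job in at about 50 s; no verdict came back.

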